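Put returned spare parts back in their stock trays

TASK

Five returned spare parts lie loose on the stores counter: two ball bearings, two pipe nipples and one pipe tee. Put each one into the tray whose back ledge carries a fastened sample of the same kind, so that it lies down on the tray's floor, not on another part or on the rim, with the bearings flat. Set the parts down rather than dropping them, and leave the grease can and the carton where they stand.

Things in the scene. Friction and masses are not known exactly. Their poses are not given: they have to be found in the camera images.
- bearing_1: Loose ball bearing lying flat: short steel ring with dark seals and a dark bore, 52 mm outside diameter, 21 mm high, 190 g or so. Origin: its centre, 10.5 mm above what it lies on; z is its axis (up).
- bearing_2: A second loose ball bearing, the same as the first: 52 mm diameter, 21 mm high, origin at its centre, z its axis.
- nipple_1: Loose pipe nipple lying on its side: a dark steel bar 60 mm long along its x axis, its middle 24 mm an octagon 36 mm across flats (one flat below, two upright ones facing +y and -y), with a round threaded end, 27 mm diameter, on each side. About 220 g. Origin: its centre, 18 mm above what it lies on.
- nipple_2: A second loose pipe nipple, the same as the first: 60 mm long along x, octagon 36 mm across flats, origin at its centre, 18 mm up.
- tee: Loose dark steel pipe tee lying flat: straight run 62 mm long along its y axis with flat ends facing +y and -y, and a branch along +x whose end is 36 mm from the origin. Pipe 29 mm diameter, collars at the three mouths 34 mm diameter and 11 mm wide. About 280 g. Origin: where the run and branch axes cross, 17 mm above what it lies on.
- bearing_tray: Fixed open grey steel tray, 130 (x) x 160 (y) mm outside, inside 122 x 152, rim 20 mm high, floor 4 mm thick. Holds two parts side by side along y. Origin: centre of the tray's underside, at counter height; z up, x to its back. On an 8 mm high, 62 mm deep ledge behind the back wall a ball bearing is fastened as a sample (leave it): top 29 mm above the counter, x = 71 to 123 mm.
- nipple_tray: Fixed open grey steel tray, 130 (x) x 160 (y) mm outside, inside 122 x 152, rim 20 mm high, floor 4 mm thick. Holds two parts side by side along y. Origin: centre of the tray's underside, at counter height; z up, x to its back. On an 8 mm high, 62 mm deep ledge behind the back wall a pipe nipple (along y) is fastened as a sample (leave it): top 44 mm above the counter, x = 79 to 115 mm.
- tee_tray: Fixed open grey steel tray, 130 (x) x 160 (y) mm outside, inside 122 x 152, rim 20 mm high, floor 4 mm thick. Holds two parts side by side along y. Origin: centre of the tray's underside, at counter height; z up, x to its back. On an 8 mm high, 62 mm deep ledge behind the back wall a pipe tee (run along y) is fastened as a sample (leave it): top 42 mm above the counter, x = 71 to 124 mm.
- grease_can: Bystander: an upright can of grease, 70 mm diameter, 100 mm high, loose. Origin: centre of its underside. Leave it where it is.
- carton: Bystander: a closed cardboard carton 100 x 80 x 55 mm high, loose. Origin: centre of its underside. Leave it where it is.
Not all that is in view belongs to the job. Leave any pink or yellow look-alike of the bearing_tray alone.

How it is judged (in metres and radians):
At the end, for the whole second after the job is handed in: Both bearings, both nipples and the tee each have their centre inside the walls of the tray of their own kind and lie on its floor (centre no more than 6 mm above its height when lying on the floor), the bearings flat within 0.15 rad, all released and at rest (x of bearing_1 in the frame of bearing_tray between -0.061 and 0.061 m and y of bearing_1 in the frame of bearing_tray between -0.076 and 0.076 m and z of each of bearing_1, bearing_2 in the frame of bearing_tray below 0.0205 m and linear speed of each of bearing_1, bearing_2, nipple_1, nipple_2, tee below 0.02 m/s and angular speed of each of bearing_1, bearing_2, nipple_1, nipple_2, tee below 0.3 rad/s and (angle between bearing_1's own z axis and vertical below 0.15 rad or angle between bearing_1's own z axis and vertical above 2.99 rad) and x of bearing_2 in the frame of bearing_tray between -0.061 and 0.061 m and y of bearing_2 in the frame of bearing_tray between -0.076 and 0.076 m and (angle between bearing_2's own z axis and vertical below 0.15 rad or angle between bearing_2's own z axis and vertical above 2.99 rad) and x of nipple_1 in the frame of nipple_tray between -0.061 and 0.061 m and y of nipple_1 in the frame of nipple_tray between -0.076 and 0.076 m and z of each of nipple_1, nipple_2 in the frame of nipple_tray below 0.028 m and x of nipple_2 in the frame of nipple_tray between -0.061 and 0.061 m and y of nipple_2 in the frame of nipple_tray between -0.076 and 0.076 m and x of tee in the frame of tee_tray between -0.061 and 0.061 m and y of tee in the frame of tee_tray between -0.076 and 0.076 m and z of tee in the frame of tee_tray below 0.027 m); the robot touches nothing.
It fails at once if a part falls or is slammed down: it moves faster than 0.8 m/s within 50 mm of the counter (a drop of more than about 33 mm) ((height (world z) of bearing_1 below 0.05 m and linear speed of bearing_1 above 0.8 m/s) or (height (world z) of bearing_2 below 0.05 m and linear speed of bearing_2 above 0.8 m/s) or (height (world z) of nipple_1 below 0.05 m and linear speed of nipple_1 above 0.8 m/s) or (height (world z) of nipple_2 below 0.05 m and linear speed of nipple_2 above 0.8 m/s) or (height (world z) of tee below 0.05 m and linear speed of tee above 0.8 m/s)).
It fails at once if the grease can or the carton is moved by more than 20 mm or tipped (distance of any of grease_can, carton from where it was at the start of the episode above 0.02 m or angle between any of grease_can, carton's own z axis and vertical above 0.3 rad).
It also fails if it takes over 120 s, if anything falls off the work surface, if the arm or the gripper's body presses on something with over 40 N, if the wrist force passes 120 N, or if a joint passes its speed limit or range.

ROBOT

A 7-joint arm with a two-finger parallel gripper is mounted at the origin on the work surface. World frame = base frame: x ahead of the robot, y to its left, z up, the work surface at z = 0. Lengths are in m, angles in degrees, forces in N, time in s.
With the tool pointing down it reaches from about 0.425 to 0.875 m from the base axis. Payload 4.7 kg.
Tool frame: the origin (TCP) lies midway between the tips of the shut fingers; the grasp point (between the pads) lies 19 mm behind it; z points along the fingers, y is the direction in which the jaws open and shut (so a half turn about z gives the same grasp; the last joint's range is limited). The gripper opens to 87 mm and grips with 3 to 60 N. Pads are 19 mm wide; open, the fingers measure 117 mm over their backs; the gripper's body (75 mm by 190 mm) begins 51 mm behind the grasp point.
Start: joints at [74.204, 18.392, -4.016, 83.108, 1.295, 78.541, -3.26], TCP at [0.186, -0.623, 0.196] pointing down, gripper open.
Joint ranges: [-163.93, 163.93], [-17.29, 119.83], [-79.2, 71.16], [3.27, 140.29], [-89.18, 269.18], [5.43, 117.66], [-154.24, 154.24]. Speed limits (degrees/s): [147.25, 147.25, 180, 180, 180, 180, 180].

INTERFACE

Orientations are given as [roll, pitch, yaw] about the fixed x, y, z axes, in that order (R = Rz(yaw) Ry(pitch) Rx(roll)).
In Python, from cell import env gives the robot as it stands.
- The arm moves only by the tool apply_moves, never from a script. Its argument "targets" is a list of rows, each a list of 2 entries, a list of its own where there are three numbers: the shift along the world's x, y, z in mm, then the turn, a rotation vector about the world's x, y, z in rad. A call has 1 to 8 rows; each row is the pose to reach, as a shift and turn from the pose commanded when the call began; what a row does not reach only later rows make up. A row lasts 1/10 s, in which the tool goes at most 50 mm and 8.59 degrees, less where a joint would pass 70% of its speed; a pose out of reach is approached as far as the arm can. A call with a gripper value outside its range is refused whole. "hand" is the finger opening in mm, from 0 to 87, set as the call begins (left out, the last holds). The fingers move at their own pace and stop on an object; "squeeze" is the grip in N (left out, the last holds). Time passes only in rows, so rows that repeat a pose let the fingers close. It gives the time, the measured TCP pose, the force and the opening at its end, in the units of the state.
- env.get_obs(): the state, without advancing time (a new reading comes with each control period).
- env.read_camera(name): name is "scene" or "top"; returns a dict with "image" (400x640x3 uint8, red, green, blue), "camera_matrix" (3x3 intrinsics, pixels), "k1" (the pictures are not rectified: a ray, as slopes to the right and down, at radius r is drawn at 1 + k1 r^2 times it, then the intrinsics apply), "camera_from_world" (4x4, takes a point from world to camera coordinates). Camera axes: x right, y down, z forward; pixel columns grow to the right and rows downward; lengths in m; the calibration is good to about 2 mm. A picture is of the moment at which its call begins. There is no depth.
- env.sign_off(): hands the job in, once; it reports no verdict.
Trained networks look in a picture, given as the dict that the camera call returned (one of the last four; its "shot" number tells which), for a name from the list of things; names that differ only in an ending like _2 or _b are one class to them, and where a whole thing is asked for, a point or a joint stands for the part that bears it (a point fixed in the world has none). Each returns a list of dicts, best first, with "conf" (0 to 1); they miss things now and then, are a little off and sometimes report something else, mostly with a low value. They report only what shows in the picture. A call takes as long as a camera call. They do not tell look-alikes from the thing itself.
- env.regions_of(picture, target): "region" (400x640 bool, what is visible of it) and "rect" ([left, top, right, bottom] in pixels, round what is visible of it).
The state is a dict: "time_s": time; "qpos": joint angles; "joint_velocities": joint speeds; "effort": joint torques, N m; "tool_pos": TCP position; "tool_rot": TCP orientation; "force": force on the tool from outside, world axes, zero at the start; "wrist_torque": the same for the moment, N m; "grip_width": finger opening in m.
Only numpy, scipy, OpenCV 4.12 (cv2) and the standard library are available. Lean on these libraries where they do the work, as an engineer would, in place of code of your own. Each camera call takes 0.05 s, during which the arm holds its last target. There are 200 camera calls.

## Working session

There is one attempt and no reset: what is moved stays moved. The work goes in short steps, Python scripts to look and compute and a tool call to move; the robot and the scene stay as the last step left them, time stands still between calls to the robot, and variables do not carry over. Pictures are saved under pics/ and viewed, about 12 in all and at most 16, crops included, and the job is handed in when it is done.

Besides the shell and the picture viewer there is one more tool, called after "Call:" by a JSON object that holds its "op" and its "data", one argument or row to a line. apply_moves: Moves the arm, as the interface text tells. Its arguments: {"type":"object","properties":{"targets":{"type":"array","items":{"type":"array"}},"hand":{"type":"number"},"squeeze":{"type":"number"}},"required":["targets"]}

```bash
mkdir -p pics
cat > h.py <<'E'
import numpy as np, cv2
from cell import env
def save(p,name,crop=None,s=1):
    im=p["image"][:,:,::-1]
    if crop: l,t,r,b=crop; im=im[t:b,l:r]
    cv2.imwrite("pics/"+name,cv2.resize(im,None,fx=s,fy=s,interpolation=cv2.INTER_CUBIC))
def world(p,uv,z):
    K=p["camera_matrix"];uv=np.atleast_2d(np.array(uv,float))
    d=np.c_[(uv[:,0]-K[0,2])/K[0,0],(uv[:,1]-K[1,2])/K[1,1]]
    u=d.copy()
    for _ in range(20): u=d/(1+p["k1"]*(u**2).sum(1,keepdims=True))
    T=np.array(p["camera_from_world"]);R=T[:3,:3];c=-R.T@T[:3,3]
    r=np.c_[u,np.ones(len(u))]@R
    return c+r*((z-c[2])/r[:,2])[:,None]
def pix(p,X):
    T=np.array(p["camera_from_world"]);X=np.atleast_2d(X)@T[:3,:3].T+T[:3,3]
    u=X[:,:2]/X[:,2:];u=u*(1+p["k1"]*(u**2).sum(1,keepdims=True));K=p["camera_matrix"]
    return np.c_[u[:,0]*K[0,0]+K[0,2],u[:,1]*K[1,1]+K[1,2]]
E
python3 - <<'E'
from h import *
for n in("top","scene"):
    p=env.read_camera(n); save(p,n+"0.png",s=1.25)
    T=np.array(p["camera_from_world"]);print(n,-T[:3,:3].T@T[:3,3],T[:3,:3].round(2).tolist(),p["k1"])
    for t,z in(("bearing_1",.021),("nipple_1",.018),("tee",.017),("bearing_tray",.01),("nipple_tray",.01),("tee_tray",.01),("grease_can",.05),("carton",.055)):
        for d in env.regions_of(p,t):
            m=cv2.moments(d["region"].astype(np.uint8),True);c=(m["m10"]/m["m00"],m["m01"]/m["m00"])
            print(t,round(d["conf"],2),np.round(d["rect"]).tolist(),np.round(c,1),world(p,c,z)[0].round(3))
E
```

```text
top [ 0.30317121 -0.0170259   1.15874616] [[0.01, -1.0, -0.02], [-1.0, -0.01, -0.07], [0.07, 0.02, -1.0]] 0.0005230015731150226
bearing_1 0.67 [259.0, 183.0, 277.0, 199.0] [267.5 189.4] [0.409 0.159 0.021]
bearing_1 0.66 [224.0, 74.0, 280.0, 140.0] [254.2 108.4] [0.641 0.201 0.021]
bearing_1 0.65 [315.0, 161.0, 333.0, 186.0] [322.1 174.2] [0.453 0.006 0.021]
nipple_1 0.76 [376.0, 182.0, 387.0, 202.0] [379.5 191.2] [ 0.406 -0.155  0.018]
nipple_1 0.57 [218.0, 173.0, 234.0, 196.0] [223.3 183.3] [0.426 0.285 0.018]
tee 0.57 [422.0, 186.0, 451.0, 211.0] [437.8 199. ] [ 0.386 -0.317  0.017]
bearing_tray 0.77 [158.0, 215.0, 224.0, 293.0] [190.9 252.9] [0.229 0.374 0.01 ]
bearing_tray 0.76 [398.0, 238.0, 465.0, 317.0] [432.5 276.7] [ 0.17  -0.302  0.01 ]
bearing_tray 0.71 [304.0, 68.0, 360.0, 134.0] [330.1 102.3] [ 0.662 -0.016  0.01 ]
nipple_tray 0.63 [227.0, 77.0, 282.0, 142.0] [254.  108.7] [0.643 0.203 0.01 ]
tee_tray 0.96 [370.0, 76.0, 434.0, 149.0] [402.4 111.9] [ 0.634 -0.222  0.01 ]
grease_can 0.61 [139.0, 164.0, 183.0, 189.0] [161.  176.6] [0.44 0.45 0.05]
carton 0.95 [476.0, 103.0
[... 359 characters left out ...]
5.0, 170.0, 425.0, 186.0] [414.8 176.2] [0.428 0.285 0.018]
tee 0.96 [203.0, 222.0, 225.0, 251.0] [211.2 236.1] [ 0.386 -0.316  0.017]
bearing_tray 0.97 [326.0, 229.0, 434.0, 317.0] [378.7 272.3] [ 0.674 -0.017  0.01 ]
bearing_tray 0.93 [364.0, 124.0, 435.0, 163.0] [398.7 142.2] [0.238 0.371 0.01 ]
bearing_tray 0.63 [160.0, 166.0, 235.0, 225.0] [196.  191.7] [ 0.18  -0.301  0.01 ]
nipple_tray 0.86 [397.0, 200.0, 498.0, 272.0] [445.5 235.2] [0.656 0.199 0.01 ]
tee_tray 0.92 [237.0, 252.0, 348.0, 350.0] [291.6 299.1] [ 0.646 -0.221  0.01 ]
grease_can 0.84 [445.0, 134.0, 476.0, 173.0] [461.9 154.8] [0.441 0.451 0.05 ]
carton 0.59 [136.0, 290.0, 188.0, 357.0] [162.2 323.9] [ 0.614 -0.472  0.055]
```

View pics/top0.png

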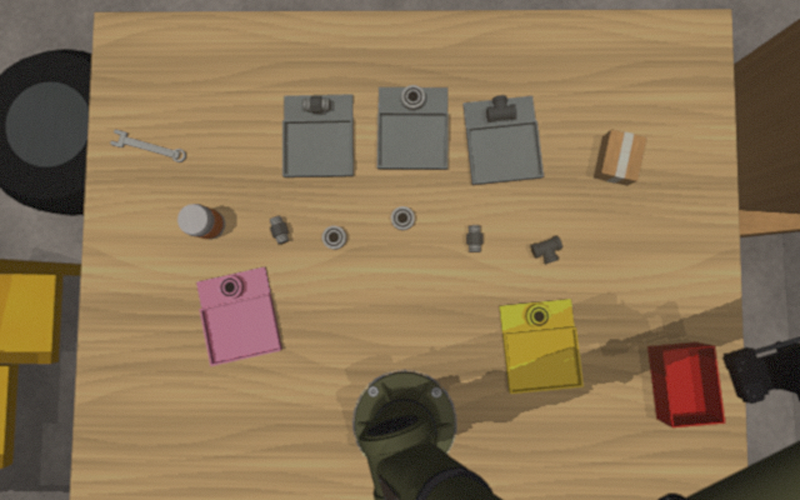

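View pics/scene0.png

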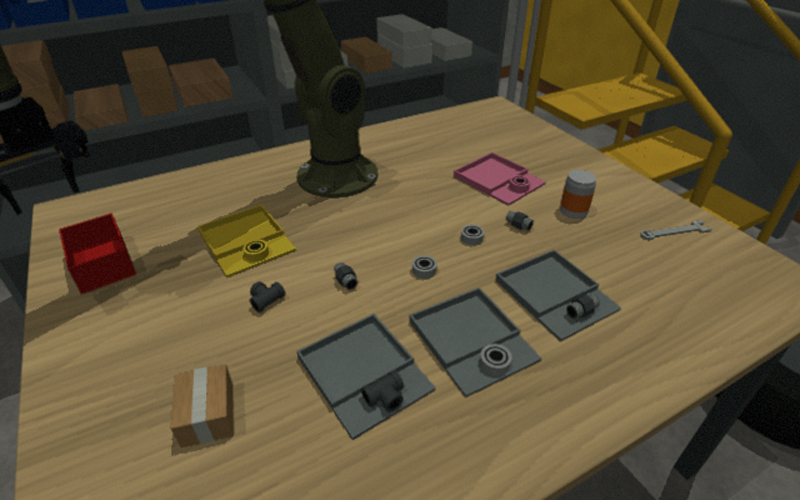

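Run:
```python
from h import *
p=env.read_camera("top"); save(p,"c0.png",(205,55,465,225),3)
o=env.get_obs();print(o["tool_pos"],o["tool_rot"],o["grip_width"],o["time_s"],o["qpos"])
```

```text
[ 0.18570918 -0.62294388  0.19611361] [1.79992757e+02 4.47814676e-03 1.66055480e+01] 0.08703232720979276 0.95 [74.20455961 18.39081524 -4.01685022 83.1059103   1.29707795 78.54128148
 -3.25977648]
```

View pics/c0.png

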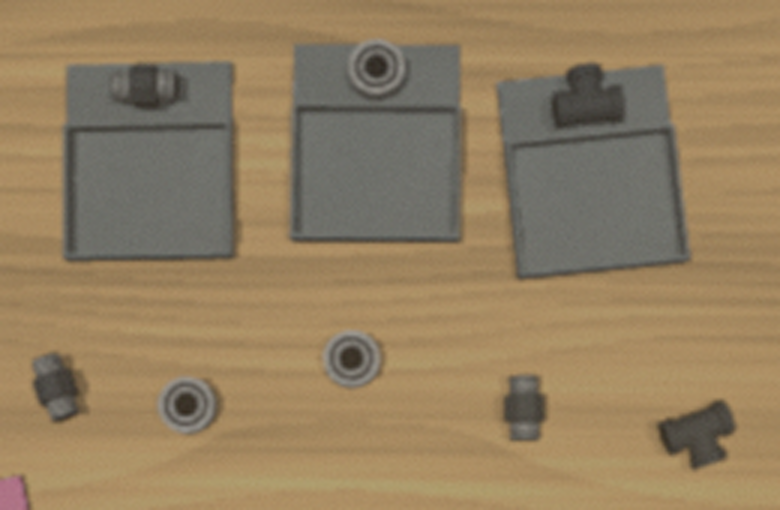

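The top crop shows the parts and trays clearly. Original pixels:

| Part | Top pixels |
|---|---|
| Nipples | (224,184), (380,191) |
| Bearings | (268,190), (322,174) |
| Tee | (438,199) |

There are three bearing trays by sample: grey (331,101), pink (191,253) and yellow (432,277). Only the grey one, centred at about crop (377,172), fits the description of "grey steel". The grey trays hold, from left to right, a nipple, a bearing and a tee.

Run:
```python
from h import *
p=env.read_camera("top"); q=lambda a:np.array(a,float)/3+[205,55]
# outer tray corners: front-left, front-right at rim z .02; inner back-left/right
for n,c,l in(("nip",[(65,259),(234,258),(232,125),(66,127)],[(67,66),(233,63)]),("bear",[(291,240),(460,241),(461,107),(294,108)],[(295,45),(460,45)]),("tee",[(517,277),(689,261),(672,128),(510,145)],[(498,82),(662,66)])):
    w=world(p,q(c),.02)[:,:2];lw=world(p,q(l),.008)[:,:2]
    d=w[1]-w[0];e=lw.mean(0)-w[:2].mean(0)
    print(n,"center",w.mean(0).round(4),"w,h",np.linalg.norm(d).round(3),np.linalg.norm(w[3]-w[0]).round(3),"len",np.linalg.norm(e).round(3),"yaw",np.degrees(np.arctan2(-(-d[0]),-d[1])).round(1),np.degrees(np.arctan2(e[1],e[0])).round(1))
for n,a,z in(("bA",(188,404),.021),("bB",(352,358),.021)): print(n,world(p,q(a),z)[0].round(4))
for s in("top","scene"):
  p=env.read_camera(s)
  for t,z in(("nipple_1",.018),("tee",.017),("bearing_1",.0105)):
    for d in env.regions_of(p,t):
        v,u=np.nonzero(d["region"]);w=world(p,np.c_[u,v],z)[:,:2]
        r=cv2.minAreaRect((w*1000).astype(np.float32));_,_,V=np.linalg.svd(w-w.mean(0),full_matrices=False)
        print(s,t,w.mean(0).round(4),"rect",np.round(r[0]),np.round(r[1]),round(r[2],1),"axis",np.degrees(np.arctan2(V[0,1],V[0,0])).round(1))
p=env.read_camera("top");print(world(p,q([(667,440),(722,410),(710,462)]),.017).round(4))
print(world(p,q([(45,357),(67,416),(524,377),(525,440)]),.018).round(4))
```

```text
nip center [0.6103 0.1989] w,h 0.16 0.127 len 0.192 yaw 0.5 1.6
bear center [ 0.6282 -0.0166] w,h 0.159 0.127 len 0.193 yaw -0.2 -0.2
tee center [ 0.601 -0.224] w,h 0.161 0.126 len 0.192 yaw 5.6 5.6
bA [0.4085 0.1583 0.021 ]
bB [0.4526 0.0051 0.021 ]
top nipple_1 [0.4243 0.2841] rect [424. 284.] [57. 37.] 1.4 axis -156.0
top nipple_1 [ 0.4082 -0.1545] rect [ 408. -154.] [39. 59.] 90.0 axis 179.0
top tee [ 0.3848 -0.3173] rect [ 381. -318.] [51. 68.] 18.9 axis 106.9
top bearing_1 [0.4547 0.0062] rect [455.   6.] [51. 51.] 0.3 axis -159.0
top bearing_1 [0.4106 0.1607] rect [411. 160.] [51. 54.] 0.4 axis -122.0
scene nipple_1 [0.4265 0.2868] rect [426. 286.] [50. 79.] 82.3 axis -13.2
scene nipple_1 [0.4056 0.4946] rect [403. 499.] [ 76. 244.] 37.9 axis -52.2
scene nipple_1 [ 0.4102 -0.1513] rect [ 409. -151.] [41. 83.] 79.5 axis -5.5
scene tee [ 0.3846 -0.3147] rect [ 386. -309.] [68. 92.] 74.7 axis -26.3
scene bearing_1 [ 0.3789 -0.3142] rect [ 380. -310.] [67. 89.] 74.7 axis -35.2
scene bearing_1 [0.457  0.0093] rect [455.  10.] [51. 73.] 60.4 axis -32.9
[[ 0.3779 -0.2882  0.017 ]
 [ 0.4062 -0.3393  0.017 ]
 [ 0.3577 -0.3277  0.017 ]]
[[ 0.4525  0.295   0.018 ]
 [ 0.3967  0.2728  0.018 ]
 [ 0.4359 -0.1557  0.018 ]
 [ 0.3769 -0.1566  0.018 ]]
```

Call:
{"op": "apply_moves", "data": {
  "targets": [
    [[25, 38, -10], [0, 0, 0.014]],
    [[51, 77, -19], [0, 0, 0.028]],
    [[76, 116, -28], [0, 0, 0.042]],
    [[102, 154, -38], [0, 0, 0.056]],
    [[127, 193, -48], [0, 0, 0.07]],
    [[152, 231, -57], [0, 0, 0.084]],
    [[178, 270, -66], [0, 0, 0.098]],
    [[203, 308, -76], [0, 0, 0.112]]
  ],
  "hand": 87,
  "squeeze": 30
}}

```text
time_s: 2.25
tool_pos: [0.3898, -0.3134, 0.1202]
tool_rot: [179.9, -0.0, 23.1]
force: [0.5, 0.1, -0.4]
grip_width: 0.0873
```

Run:
```python
from h import *
p=env.read_camera("scene"); save(p,"s1.png",(120,130,380,320),3)
o=env.get_obs();print(o["tool_pos"],o["tool_rot"],o["time_s"],o["qpos"],o["force"])
```

```text
[ 0.39422331 -0.30432987  0.11863976] [-179.75650339   -0.2040552    23.67145759] 2.3 [ 54.14758319   4.10536467 -19.98124092 109.33426072   1.19528905
  66.90900346 -32.58551435] [ 3.8732369   6.03764557 -1.06121357]
```

View pics/s1.png

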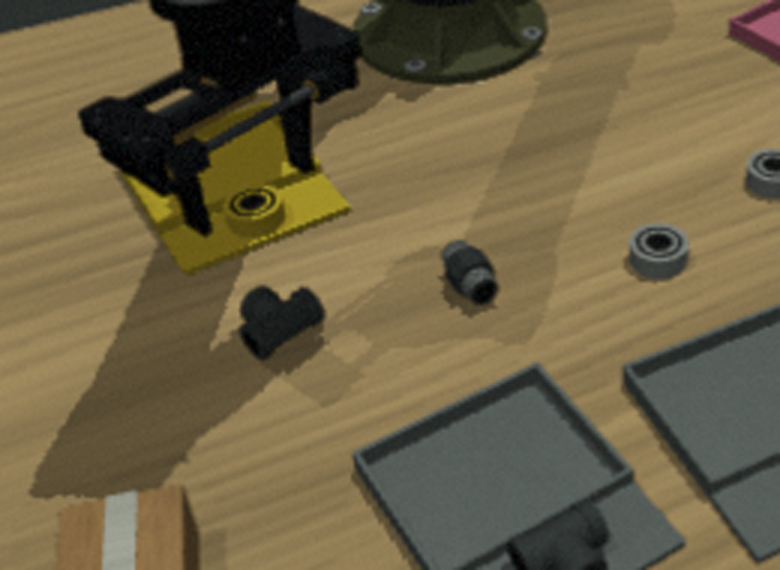

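The crop shows the open gripper above the tee at crop (283,318), with its height offset placing it up-image as expected. Descending now.

Call:
{"op": "apply_moves", "data": {
  "targets": [
    [[0, 0, -10], [0, 0, 0]],
    [[0, 0, -35], [0, 0, 0]],
    [[0, 0, -65], [0, 0, 0]],
    [[0, 0, -90], [0, 0, 0]],
    [[0, 0, -105], [0, 0, 0]],
    [[0, 0, -113], [0, 0, 0]],
    [[0, 0, -115], [0, 0, 0]],
    [[0, 0, -115], [0, 0, 0]]
  ]
}}

```text
time_s: 3.1
tool_pos: [0.3887, -0.3156, 0.0054]
tool_rot: [180.0, -0.0, 23.0]
force: [0.8, 0.1, 0.0]
grip_width: 0.0872
```

Call:
{"op": "apply_moves", "data": {
  "targets": [
    [[0, 0, 0], [0, 0, 0]],
    [[0, 0, 0], [0, 0, 0]],
    [[0, 0, 0], [0, 0, 0]],
    [[0, 0, 0], [0, 0, 0]],
    [[0, 0, 0], [0, 0, 0]]
  ],
  "hand": 40
}}

```text
time_s: 3.6
tool_pos: [0.3889, -0.3149, 0.0054]
tool_rot: [180.0, -0.0, 23.0]
force: [-0.7, 1.4, 2.8]
grip_width: 0.0595
```

Call:
{"op": "apply_moves", "data": {
  "targets": [
    [[0, 0, 0], [0, 0, 0]],
    [[0, 0, 2], [0, 0, 0]],
    [[0, 0, 8], [0, 0, 0]],
    [[0, 0, 20], [0, 0, 0]],
    [[0, 0, 35], [0, 0, 0]],
    [[0, 0, 50], [0, 0, 0]],
    [[0, 0, 58], [0, 0, 0]],
    [[0, 0, 60], [0, 0, 0]]
  ]
}}

```text
time_s: 4.4
tool_pos: [0.3894, -0.3155, 0.0665]
tool_rot: [179.9, -0.1, 23.0]
force: [0.3, 0.1, -2.1]
grip_width: 0.0594
```

Run:
```python
from h import *
p=env.read_camera("scene"); save(p,"s2.png",(120,130,320,280),3)
```

```text
(no output)
```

View pics/s2.png

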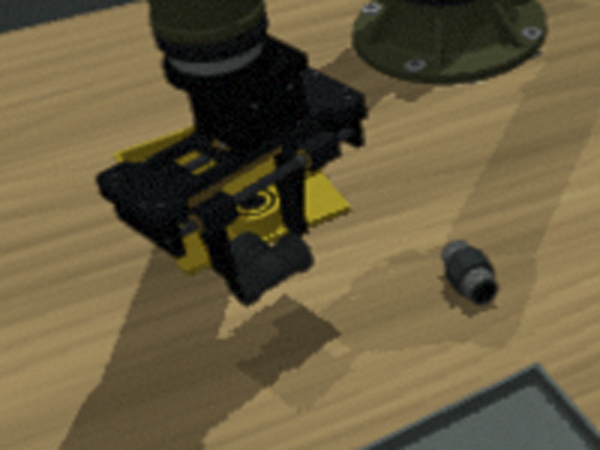

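The picture shows the tee held level between the fingers at crop (272,265). Carrying it to its tray.

Call:
{"op": "apply_moves", "data": {
  "targets": [
    [[13, 5, 0], [0, 0, -0.02]],
    [[44, 19, 0], [0, 0, -0.07]],
    [[85, 36, 0], [0, 0, -0.13]],
    [[127, 55, 0], [0, 0, -0.18]],
    [[165, 71, 0], [0, 0, -0.24]],
    [[195, 84, 0], [0, 0, -0.28]],
    [[210, 90, 0], [0, 0, -0.304]],
    [[212, 91, 0], [0, 0, -0.304]]
  ]
}}

```text
time_s: 5.25
tool_pos: [0.6024, -0.221, 0.0638]
tool_rot: [-179.9, 0.0, 5.8]
force: [-0.2, -0.3, -3.5]
grip_width: 0.0596
```

Call:
{"op": "apply_moves", "data": {
  "targets": [
    [[0, 0, -5], [0, 0, 0]],
    [[0, 0, -18], [0, 0, 0]],
    [[0, 0, -34], [0, 0, 0]],
    [[0, 0, -46], [0, 0, 0]],
    [[0, 0, -52], [0, 0, 0]],
    [[0, 0, -55], [0, 0, 0]],
    [[0, 0, -56], [0, 0, 0]],
    [[0, 0, -56], [0, 0, 0]]
  ]
}}

```text
time_s: 6.05
tool_pos: [0.6009, -0.224, 0.0096]
tool_rot: [180.0, -0.0, 5.6]
force: [-1.6, 0.7, -1.0]
grip_width: 0.0595
```

Call:
{"op": "apply_moves", "data": {
  "targets": [
    [[0, 0, 0], [0, 0, 0]],
    [[0, 0, 0], [0, 0, 0]],
    [[0, 0, 0], [0, 0, 0]],
    [[0, 0, 0], [0, 0, 0]]
  ],
  "hand": 82
}}

```text
time_s: 6.45
tool_pos: [0.6012, -0.2241, 0.0095]
tool_rot: [180.0, -0.1, 5.6]
force: [1.4, 0.5, -0.0]
grip_width: 0.0798
```

Call:
{"op": "apply_moves", "data": {
  "targets": [
    [[0, 0, 8], [0, 0, 0]],
    [[0, 0, 35], [0, 0, 0]],
    [[-10, 4, 70], [0, 0, -0.01]],
    [[-50, 18, 90], [0, 0, -0.03]],
    [[-95, 34, 98], [0, 0, -0.05]],
    [[-140, 50, 101], [0, 0, -0.08]],
    [[-177, 63, 101], [0, 0, -0.098]],
    [[-194, 69, 101], [0, 0, -0.098]]
  ]
}}

```text
time_s: 7.25
tool_pos: [0.4039, -0.1542, 0.1106]
tool_rot: [179.9, 0.0, -0.0]
force: [-0.1, 0.3, 1.1]
grip_width: 0.0822
```

Run:
```python
from h import *
p=env.read_camera("scene"); save(p,"s3.png",(200,150,400,360),2.8)
```

```text
(no output)
```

View pics/s3.png

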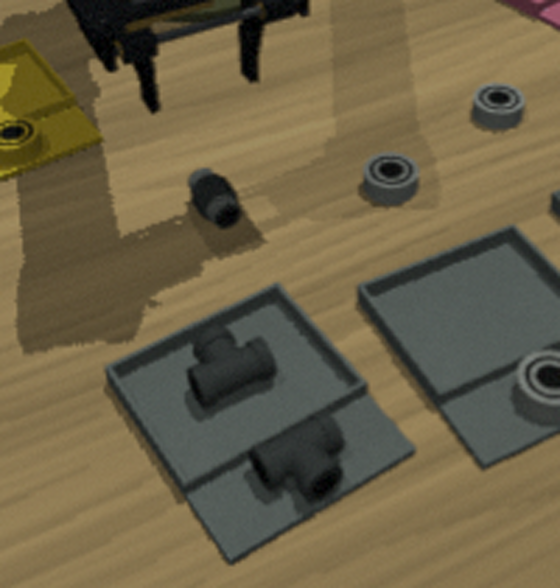

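The tee lies flat in its tray at crop (232,365). The gripper is over the nipple at crop (215,197).

Call:
{"op": "apply_moves", "data": {
  "targets": [
    [[0, 0, -10], [0, 0, 0]],
    [[0, 0, -35], [0, 0, 0]],
    [[0, 0, -65], [0, 0, 0]],
    [[0, 0, -88], [0, 0, 0]],
    [[0, 0, -99], [0, 0, 0]],
    [[0, 0, -104], [0, 0, 0]],
    [[0, 0, -105], [0, 0, 0]],
    [[0, 0, -105], [0, 0, 0]]
  ]
}}

```text
time_s: 8.1
tool_pos: [0.4078, -0.1552, 0.0058]
tool_rot: [180.0, -0.1, -0.0]
force: [-0.3, 0.2, 0.5]
grip_width: 0.0819
```

Call:
{"op": "apply_moves", "data": {
  "targets": [
    [[0, 0, 0], [0, 0, 0]],
    [[0, 0, 0], [0, 0, 0]],
    [[0, 0, 0], [0, 0, 0]],
    [[0, 0, 0], [0, 0, 0]],
    [[0, 0, 0], [0, 0, 0]],
    [[0, 0, 0], [0, 0, 0]],
    [[0, 0, 0], [0, 0, 0]]
  ],
  "hand": 20
}}

```text
time_s: 8.8
tool_pos: [0.4067, -0.155, 0.0051]
tool_rot: [180.0, 0.0, -0.0]
force: [-1.3, -0.6, -0.8]
grip_width: 0.0342
```

Call:
{"op": "apply_moves", "data": {
  "targets": [
    [[0, 0, 2], [0, 0, 0]],
    [[0, 0, 8], [0, 0, 0]],
    [[0, 0, 20], [0, 0, 0]],
    [[0, 0, 38], [0, 0, 0]],
    [[0, 0, 55], [0, 0, 0]],
    [[0, 0, 66], [0, 0, 0]],
    [[0, 0, 70], [0, 0, 0]],
    [[0, 0, 70], [0, 0, 0]]
  ]
}}

```text
time_s: 9.6
tool_pos: [0.4071, -0.1551, 0.0757]
tool_rot: [180.0, -0.1, -0.0]
force: [-0.2, 0.0, 0.0]
grip_width: 0.0202
```

Run:
```python
from h import *
p=env.read_camera("scene"); save(p,"s4.png",(220,170,320,250),6)
for d in env.regions_of(p,"nipple_1"):
        v,u=np.nonzero(d["region"]);print(d["conf"],u.mean(),v.mean(),world(p,(u.mean(),v.mean()),.018))
```

```text
0.81 415.0229357798165 175.73394495412845 [[0.42601094 0.28713461 0.018     ]]
0.8 276.36524822695037 220.45744680851064 [[ 0.41094859 -0.15227967  0.018     ]]
```

View pics/s4.png

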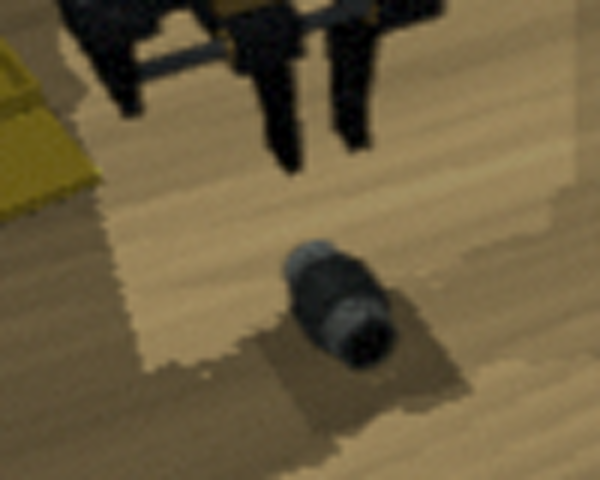

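The nipple slipped out and is still lying where it was (crop (340,305)); it hasn't moved. I'll retry with a lower grasp, a firmer squeeze and a longer close.

Call:
{"op": "apply_moves", "data": {
  "targets": [
    [[0, 0, 0], [0, 0, 0]],
    [[0, 0, 0], [0, 0, 0]],
    [[0, 0, 0], [0, 0, 0]],
    [[0, 0, 0], [0, 0, 0]],
    [[0, 0, 0], [0, 0, 0]],
    [[0, 0, 0], [0, 0, 0]],
    [[0, 0, 0], [0, 0, 0]],
    [[0, 0, 0], [0, 0, 0]]
  ],
  "hand": 66,
  "squeeze": 50
}}

```text
time_s: 10.5
tool_pos: [0.4067, -0.1549, 0.0751]
tool_rot: [180.0, 0.0, -0.0]
force: [-0.4, -0.3, -0.0]
grip_width: 0.0654
```

Call:
{"op": "apply_moves", "data": {
  "targets": [
    [[0, 0, -8], [0, 0, 0]],
    [[0, 0, -25], [0, 0, 0]],
    [[0, 0, -43], [0, 0, 0]],
    [[0, 0, -58], [0, 0, 0]],
    [[0, 0, -67], [0, 0, 0]],
    [[0, 0, -72], [0, 0, 0]],
    [[0, 0, -73], [0, 0, 0]],
    [[0, 0, -73], [0, 0, 0]]
  ]
}}

```text
time_s: 11.3
tool_pos: [0.407, -0.155, 0.0023]
tool_rot: [180.0, -0.0, -0.0]
force: [-0.0, 0.2, 1.1]
grip_width: 0.0659
```

Call:
{"op": "apply_moves", "data": {
  "targets": [
    [[0, 0, 0], [0, 0, 0]],
    [[0, 0, 0], [0, 0, 0]],
    [[0, 0, 0], [0, 0, 0]],
    [[0, 0, 0], [0, 0, 0]],
    [[0, 0, 0], [0, 0, 0]],
    [[0, 0, 0], [0, 0, 0]],
    [[0, 0, 0], [0, 0, 0]],
    [[0, 0, 0], [0, 0, 0]]
  ],
  "hand": 0
}}

```text
time_s: 12.1
tool_pos: [0.4072, -0.1539, 0.0034]
tool_rot: [-180.0, 0.0, 0.0]
force: [-3.7, 4.1, 13.8]
grip_width: 0.0238
```

Call:
{"op": "apply_moves", "data": {
  "targets": [
    [[0, 0, 0], [0, 0, 0]],
    [[0, 0, 0], [0, 0, 0]],
    [[0, 0, 1], [0, 0, 0]],
    [[0, 0, 3], [0, 0, 0]],
    [[0, 0, 6], [0, 0, 0]],
    [[0, 0, 10], [0, 0, 0]],
    [[0, 0, 12], [0, 0, 0]],
    [[0, 0, 12], [0, 0, 0]]
  ]
}}

```text
time_s: 12.9
tool_pos: [0.4066, -0.155, 0.0141]
tool_rot: [180.0, 0.0, -0.0]
force: [0.5, -0.3, 0.3]
grip_width: 0.0007
```

Run:
```python
from h import *
p=env.read_camera("scene"); t=env.read_camera("top")
a=cv2.resize(p["image"][180:250,235:320,::-1],(680,560),interpolation=cv2.INTER_CUBIC)
cv2.imwrite("pics/s5.png",a)
for s in(p,t):
  for d in env.regions_of(s,"nipple_1"):
        v,u=np.nonzero(d["region"]);print(d["conf"],u.mean(),v.mean(),world(s,(u.mean(),v.mean()),.018))
print(pix(p,[[.407,-.155,.014],[.407,-.155,.036]]),pix(t,[.407,-.155,.014]))
```

```text
0.58 415.10377358490564 175.72169811320754 [[0.42607665 0.28738529 0.018     ]]
0.57 223.41295546558703 183.47368421052633 [[0.42558235 0.28462577 0.018     ]]
[[274.88744451 221.05025044]
 [274.27543157 214.61924989]] [[379.24991434 191.07070106]]
```

View pics/s5.png

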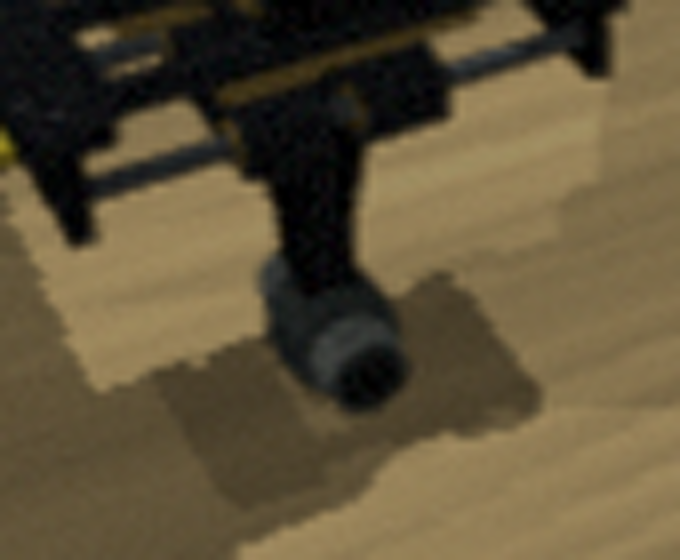

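The nipple hasn't moved, yet the shut fingers appear to sit on top of it: the tip shows at px (275,215.6), against (275,221) expected. The real tips therefore look roughly 20 mm higher than the TCP reading. I'll check this over bare counter, first by camera and then by touch.

Call:
{"op": "apply_moves", "data": {
  "targets": [
    [[0, 0, 8], [0, 0, 0]],
    [[0, 0, 30], [0, 0, 0]],
    [[0, 5, 46], [0, 0, 0]],
    [[10, 30, 46], [0, 0, 0]],
    [[20, 60, 46], [0, 0, 0]],
    [[28, 76, 46], [0, 0, 0]],
    [[30, 80, 46], [0, 0, 0]],
    [[30, 80, 46], [0, 0, 0]]
  ]
}}

```text
time_s: 13.9
tool_pos: [0.4368, -0.0748, 0.0603]
tool_rot: [180.0, -0.0, 0.1]
force: [0.6, 0.1, -0.5]
grip_width: 0.0003
```

Run:
```python
from h import *
p=env.read_camera("scene"); o=env.get_obs();x=o["tool_pos"];print(x)
c=p["image"][150:250,255:365,::-1].copy()
a=cv2.resize(c,None,fx=6,fy=6,interpolation=cv2.INTER_CUBIC)
for dz,k in((0,(0,0,255)),(.02,(0,255,0))):
    u=(pix(p,np.array(x)+[0,0,dz])[0]-[255,150]+.5)*6;cv2.circle(a,tuple(int(i) for i in u),4,k,-1)
cv2.imwrite("pics/s6.png",a)
```

```text
[ 0.43644841 -0.07564038  0.06015278]
```

View pics/s6.png

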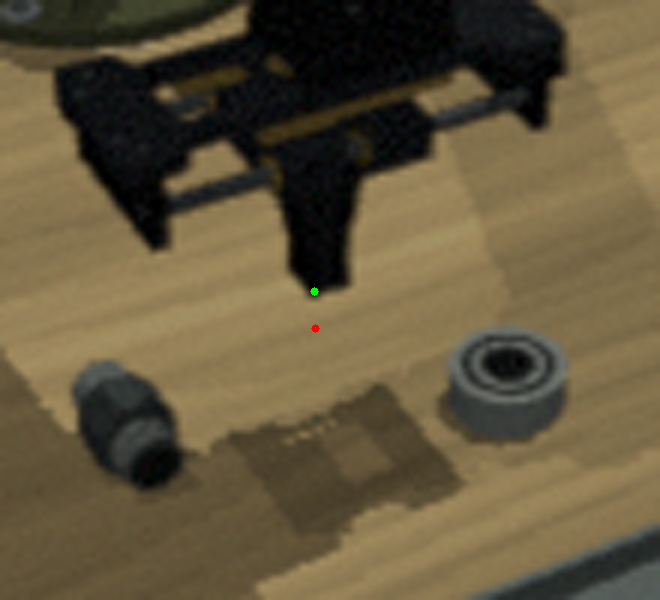

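Call:
{"op": "apply_moves", "data": {
  "targets": [
    [[0, 0, -8], [0, 0, 0]],
    [[0, 0, -25], [0, 0, 0]],
    [[0, 0, -42], [0, 0, 0]],
    [[0, 0, -52], [0, 0, 0]],
    [[0, 0, -56], [0, 0, 0]],
    [[0, 0, -58], [0, 0, 0]],
    [[0, 0, -58], [0, 0, 0]]
  ]
}}

```text
time_s: 14.65
tool_pos: [0.4369, -0.0751, 0.0022]
tool_rot: [180.0, -0.0, -0.0]
force: [0.4, -0.4, 0.1]
grip_width: 0.0005
```

Call:
{"op": "apply_moves", "data": {
  "targets": [
    [[0, 0, -1], [0, 0, 0]],
    [[0, 0, -2], [0, 0, 0]],
    [[0, 0, -3], [0, 0, 0]],
    [[0, 0, -3], [0, 0, 0]]
  ]
}}

```text
time_s: 15.05
tool_pos: [0.4368, -0.0749, -0.0008]
tool_rot: [180.0, -0.0, -0.0]
force: [-0.8, 0.1, 1.0]
grip_width: 0.0005
```

No contact at −1 mm. Continuing in small steps.

Call:
{"op": "apply_moves", "data": {
  "targets": [
    [[0, 0, -1], [0, 0, 0]],
    [[0, 0, -2], [0, 0, 0]],
    [[0, 0, -3], [0, 0, 0]],
    [[0, 0, -4], [0, 0, 0]],
    [[0, 0, -4], [0, 0, 0]]
  ]
}}

```text
time_s: 15.55
tool_pos: [0.4366, -0.0749, -0.0051]
tool_rot: [-180.0, 0.0, -0.0]
force: [-0.8, 0.3, -0.1]
grip_width: 0.0004
```

Call:
{"op": "apply_moves", "data": {
  "targets": [
    [[0, 0, -1], [0, 0, 0]],
    [[0, 0, -2], [0, 0, 0]],
    [[0, 0, -3], [0, 0, 0]],
    [[0, 0, -4], [0, 0, 0]],
    [[0, 0, -4], [0, 0, 0]]
  ]
}}

```text
time_s: 16.05
tool_pos: [0.4366, -0.0749, -0.0091]
tool_rot: [-180.0, 0.0, -0.0]
force: [0.9, 0.4, -1.0]
grip_width: 0.0007
```

Call:
{"op": "apply_moves", "data": {
  "targets": [
    [[0, 0, -1], [0, 0, 0]],
    [[0, 0, -2], [0, 0, 0]],
    [[0, 0, -3], [0, 0, 0]],
    [[0, 0, -4], [0, 0, 0]],
    [[0, 0, -5], [0, 0, 0]],
    [[0, 0, -5], [0, 0, 0]]
  ]
}}

```text
time_s: 16.65
tool_pos: [0.4366, -0.0749, -0.0141]
tool_rot: [-180.0, 0.0, -0.0]
force: [-0.3, -0.9, 0.4]
grip_width: 0.0004
```

Call:
{"op": "apply_moves", "data": {
  "targets": [
    [[0, 0, -1], [0, 0, 0]],
    [[0, 0, -2], [0, 0, 0]],
    [[0, 0, -2], [0, 0, 0]]
  ]
}}

```text
time_s: 16.95
tool_pos: [0.4366, -0.0749, -0.0161]
tool_rot: [-180.0, 0.0, -0.0]
force: [-0.0, -0.1, -0.1]
grip_width: 0.0
```

Call:
{"op": "apply_moves", "data": {
  "targets": [
    [[0, 0, -1], [0, 0, 0]],
    [[0, 0, -2], [0, 0, 0]],
    [[0, 0, -2], [0, 0, 0]]
  ]
}}

```text
time_s: 17.25
tool_pos: [0.4366, -0.0749, -0.0181]
tool_rot: [180.0, 0.0, -0.0]
force: [0.5, 0.2, 0.9]
grip_width: 0.0005
```

Call:
{"op": "apply_moves", "data": {
  "targets": [
    [[0, 0, -1], [0, 0, 0]],
    [[0, 0, -2], [0, 0, 0]],
    [[0, 0, -2], [0, 0, 0]]
  ]
}}

```text
time_s: 17.55
tool_pos: [0.4366, -0.0749, -0.0201]
tool_rot: [-180.0, 0.0, -0.0]
force: [0.0, 0.6, -0.6]
grip_width: 0.0005
```

Call:
{"op": "apply_moves", "data": {
  "targets": [
    [[0, 0, -1], [0, 0, 0]],
    [[0, 0, -2], [0, 0, 0]],
    [[0, 0, -2], [0, 0, 0]]
  ]
}}

```text
time_s: 17.85
tool_pos: [0.4366, -0.0749, -0.0221]
tool_rot: [180.0, 0.0, -0.0]
force: [-0.1, 0.1, 0.3]
grip_width: 0.0003
```

Call:
{"op": "apply_moves", "data": {
  "targets": [
    [[0, 0, -1], [0, 0, 0]],
    [[0, 0, -2], [0, 0, 0]],
    [[0, 0, -2], [0, 0, 0]]
  ]
}}

```text
time_s: 18.15
tool_pos: [0.4366, -0.0749, -0.024]
tool_rot: [-180.0, 0.0, -0.0]
force: [-0.3, -0.0, -0.2]
grip_width: 0.0005
```

Run:
```python
from h import *
p=env.read_camera("scene"); o=env.get_obs();x=o["tool_pos"];print(x,o["force"])
c=p["image"][170:250,265:365,::-1].copy()
a=cv2.resize(c,None,fx=6,fy=6,interpolation=cv2.INTER_CUBIC)
for dz,k in((0,(0,0,255)),(.02,(0,255,0))):
    u=(pix(p,np.array(x)+[0,0,dz])[0]-[265,170]+.5)*6;cv2.circle(a,tuple(int(i) for i in u),4,k,-1)
cv2.imwrite("pics/s7.png",a)
```

```text
[ 0.43665477 -0.07489308 -0.02399759] [0.62645462 0.31705958 0.17053698]
```

View pics/s7.png

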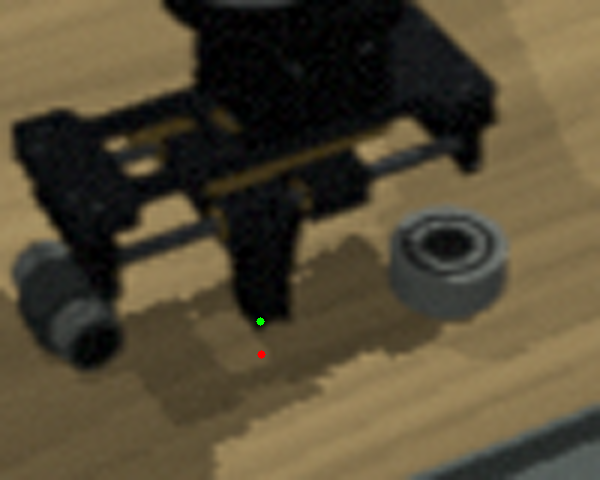

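Call:
{"op": "apply_moves", "data": {
  "targets": [
    [[0, 0, -1], [0, 0, 0]],
    [[0, 0, -2], [0, 0, 0]],
    [[0, 0, -2], [0, 0, 0]]
  ]
}}

```text
time_s: 18.5
tool_pos: [0.4367, -0.0749, -0.026]
tool_rot: [180.0, 0.0, -0.0]
force: [-0.1, -0.3, 0.3]
grip_width: 0.0005
```

Call:
{"op": "apply_moves", "data": {
  "targets": [
    [[0, 0, -1], [0, 0, 0]],
    [[0, 0, -2], [0, 0, 0]],
    [[0, 0, -2], [0, 0, 0]]
  ]
}}

```text
time_s: 18.8
tool_pos: [0.4368, -0.0749, -0.0262]
tool_rot: [179.9, 0.1, -0.0]
force: [-6.6, 1.0, 20.0]
grip_width: 0.0002
```

Contact came at a reading of −26 mm, so the real tips are 26 mm above the reported TCP. From now on, command z = wanted tip height − 26 mm. Going back to the nipple.

Call:
{"op": "apply_moves", "data": {
  "targets": [
    [[0, 0, 5], [0, 0, 0]],
    [[0, 0, 25], [0, 0, 0]],
    [[0, 0, 50], [0, 0, 0]],
    [[-6, -15, 65], [0, 0, 0]],
    [[-16, -42, 68], [0, 0, 0]],
    [[-25, -66, 68], [0, 0, 0]],
    [[-29, -78, 68], [0, 0, 0]],
    [[-30, -80, 68], [0, 0, 0]]
  ],
  "hand": 66
}}

```text
time_s: 19.6
tool_pos: [0.4062, -0.1561, 0.0399]
tool_rot: [180.0, 0.0, -0.2]
force: [0.6, 0.4, -0.7]
grip_width: 0.0565
```

Run:
```python
from h import *
p=env.read_camera("scene"); o=env.get_obs();print(o["tool_pos"],o["grip_width"])
# bracket bottom seen in s6 at px, TCP (.4365,-.0756,.060); try plane y=-.17
for px,T in(((281.7,190.8),(.4365,-.0756,.060)),((282.5,220),(.4367,-.0749,-.024))):
    for z in np.arange(.02,.15,.01):
        w=world(p,px,z)[0]; print(px,round(z-T[2],3),(w[:2]-T[:2]).round(3))
```

```text
[ 0.40644901 -0.15518417  0.03987856] 0.05977625225775287
(281.7, 190.8) -0.04 [-0.13  -0.014]
(281.7, 190.8) -0.03 [-0.118 -0.019]
(281.7, 190.8) -0.02 [-0.106 -0.024]
(281.7, 190.8) -0.01 [-0.094 -0.029]
(281.7, 190.8) 0.0 [-0.082 -0.033]
(281.7, 190.8) 0.01 [-0.07  -0.038]
(281.7, 190.8) 0.02 [-0.058 -0.043]
(281.7, 190.8) 0.03 [-0.046 -0.048]
(281.7, 190.8) 0.04 [-0.034 -0.053]
(281.7, 190.8) 0.05 [-0.021 -0.057]
(281.7, 190.8) 0.06 [-0.009 -0.062]
(281.7, 190.8) 0.07 [ 0.003 -0.067]
(281.7, 190.8) 0.08 [ 0.015 -0.072]
(282.5, 220) 0.044 [-0.018 -0.064]
(282.5, 220) 0.054 [-0.007 -0.068]
(282.5, 220) 0.064 [ 0.003 -0.072]
(282.5, 220) 0.074 [ 0.014 -0.076]
(282.5, 220) 0.084 [ 0.024 -0.08 ]
(282.5, 220) 0.094 [ 0.035 -0.084]
(282.5, 220) 0.104 [ 0.045 -0.088]
(282.5, 220) 0.114 [ 0.056 -0.092]
(282.5, 220) 0.124 [ 0.066 -0.096]
(282.5, 220) 0.134 [ 0.077 -0.1  ]
(282.5, 220) 0.144 [ 0.087 -0.104]
(282.5, 220) 0.154 [ 0.097 -0.109]
(282.5, 220) 0.164 [ 0.108 -0.113]
```

Call:
{"op": "apply_moves", "data": {
  "targets": [
    [[0, 0, -3], [0, 0, 0]],
    [[0, 0, -14], [0, 0, 0]],
    [[0, 0, -30], [0, 0, 0]],
    [[0, 0, -46], [0, 0, 0]],
    [[0, 0, -56], [0, 0, 0]],
    [[0, 0, -62], [0, 0, 0]],
    [[0, 0, -64], [0, 0, 0]],
    [[0, 0, -64], [0, 0, 0]]
  ]
}}

```text
time_s: 20.45
tool_pos: [0.4069, -0.1547, -0.024]
tool_rot: [-180.0, 0.0, 0.0]
force: [0.4, -0.1, -0.9]
grip_width: 0.0659
```

Call:
{"op": "apply_moves", "data": {
  "targets": [
    [[0, 0, 0], [0, 0, 0]],
    [[0, 0, 0], [0, 0, 0]],
    [[0, 0, 0], [0, 0, 0]],
    [[0, 0, 0], [0, 0, 0]],
    [[0, 0, 0], [0, 0, 0]],
    [[0, 0, 0], [0, 0, 0]],
    [[0, 0, 0], [0, 0, 0]],
    [[0, 0, 0], [0, 0, 0]]
  ],
  "hand": 10,
  "squeeze": 30
}}

```text
time_s: 21.25
tool_pos: [0.4069, -0.1549, -0.0237]
tool_rot: [180.0, -0.0, -0.0]
force: [-1.0, 1.0, 2.7]
grip_width: 0.0356
```

Call:
{"op": "apply_moves", "data": {
  "targets": [
    [[0, 0, 2], [0, 0, 0]],
    [[0, 0, 8], [0, 0, 0]],
    [[0, 0, 20], [0, 0, 0]],
    [[0, 0, 38], [0, 0, 0]],
    [[0, 0, 52], [0, 0, 0]],
    [[0, 0, 60], [0, 0, 0]],
    [[0, 0, 62], [0, 0, 0]],
    [[0, 0, 62], [0, 0, 0]]
  ]
}}

```text
time_s: 22.05
tool_pos: [0.4067, -0.155, 0.0383]
tool_rot: [180.0, -0.0, -0.0]
force: [-0.5, 0.3, -2.5]
grip_width: 0.0356
```

Call:
{"op": "apply_moves", "data": {
  "targets": [
    [[5, 8, 0], [0, 0, 0]],
    [[20, 31, 0], [0, 0, 0]],
    [[42, 66, 0], [0, 0, 0]],
    [[66, 104, 0], [0, 0, 0]],
    [[90, 142, 0], [0, 0, 0]],
    [[114, 180, 0], [0, 0, 0]],
    [[138, 218, 0], [0, 0, 0]],
    [[162, 256, 0], [0, 0, 0]]
  ]
}}

```text
time_s: 22.85
tool_pos: [0.5689, 0.1035, 0.0371]
tool_rot: [-180.0, 0.1, -0.0]
force: [0.3, 0.2, -2.7]
grip_width: 0.0356
```

Call:
{"op": "apply_moves", "data": {
  "targets": [
    [[22, 35, 0], [0, 0, 0]],
    [[36, 57, 0], [0, 0, 0]],
    [[41, 65, 0], [0, 0, 0]],
    [[41, 65, -10], [0, 0, 0.015]],
    [[41, 65, -28], [0, 0, 0.015]],
    [[41, 65, -44], [0, 0, 0.015]],
    [[41, 65, -53], [0, 0, 0.015]],
    [[41, 65, -56], [0, 0, 0.015]]
  ]
}}

```text
time_s: 23.65
tool_pos: [0.6079, 0.1639, -0.0196]
tool_rot: [179.9, 0.2, 0.8]
force: [-4.8, -2.1, 6.6]
grip_width: 0.0356
```

Call:
{"op": "apply_moves", "data": {
  "targets": [
    [[0, 0, -1], [0, 0, 0]],
    [[0, 0, -2], [0, 0, 0]],
    [[0, 0, -2], [0, 0, 0]]
  ]
}}

```text
time_s: 23.95
tool_pos: [0.6102, 0.1664, -0.0195]
tool_rot: [-180.0, -0.1, 0.9]
force: [0.3, 0.6, -2.5]
grip_width: 0.0357
```

Call:
{"op": "apply_moves", "data": {
  "targets": [
    [[0, 0, 0], [0, 0, 0]],
    [[0, 0, 0], [0, 0, 0]],
    [[0, 0, 0], [0, 0, 0]],
    [[0, 0, 0], [0, 0, 0]]
  ],
  "hand": 45
}}

```text
time_s: 24.35
tool_pos: [0.61, 0.1663, -0.0195]
tool_rot: [-180.0, -0.0, 0.9]
force: [-0.3, -0.3, 0.2]
grip_width: 0.0445
```

Call:
{"op": "apply_moves", "data": {
  "targets": [
    [[0, 0, 5], [0, 0, 0]],
    [[0, 0, 25], [0, 0, 0]],
    [[-5, 3, 50], [0, 0, 0.03]],
    [[-30, 20, 60], [0, 0, 0.1]],
    [[-70, 45, 60], [0, 0, 0.2]],
    [[-112, 72, 60], [0, 0, 0.3]],
    [[-150, 96, 60], [0, 0, 0.36]],
    [[-176, 112, 60], [0, 0, 0.375]]
  ]
}}

```text
time_s: 25.15
tool_pos: [0.4306, 0.2802, 0.0406]
tool_rot: [180.0, -0.0, 22.6]
force: [0.8, -0.0, -0.1]
grip_width: 0.0447
```

Call:
{"op": "apply_moves", "data": {
  "targets": [
    [[-7, 5, 0], [0, 0, 0]],
    [[-9, 6, 0], [0, 0, 0]],
    [[-9, 6, 0], [0, 0, 0]],
    [[-9, 6, 0], [0, 0, 0]]
  ],
  "hand": 68
}}

```text
time_s: 25.55
tool_pos: [0.4263, 0.283, 0.0402]
tool_rot: [180.0, -0.0, 22.2]
force: [0.1, -0.4, -0.5]
grip_width: 0.0658
```

Run:
```python
from h import *
p=env.read_camera("scene"); o=env.get_obs();print(o["tool_pos"],o["tool_rot"],o["grip_width"])
save(p,"s8.png",(360,110,520,260),3.7)
```

```text
[0.42619095 0.28305664 0.04008235] [ 1.79994987e+02 -1.10656368e-02  2.21799776e+01] 0.0663231489792553
```

View pics/s8.png

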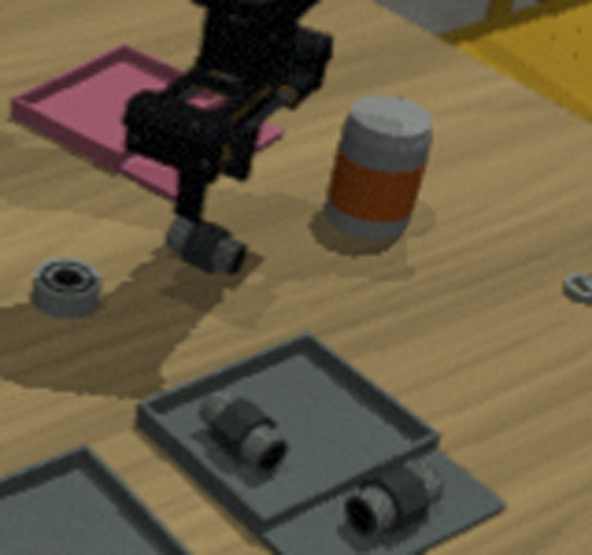

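The first nipple lies in its tray at crop (245,430). The gripper is above the second at crop (205,245), clear of the can.

Call:
{"op": "apply_moves", "data": {
  "targets": [
    [[0, 0, -3], [0, 0, 0]],
    [[0, 0, -14], [0, 0, 0]],
    [[0, 0, -30], [0, 0, 0]],
    [[0, 0, -46], [0, 0, 0]],
    [[0, 0, -56], [0, 0, 0]],
    [[0, 0, -62], [0, 0, 0]],
    [[0, 0, -64], [0, 0, 0]],
    [[0, 0, -64], [0, 0, 0]]
  ]
}}

```text
time_s: 26.4
tool_pos: [0.4246, 0.2843, -0.0241]
tool_rot: [-180.0, 0.0, 22.4]
force: [0.3, -0.8, 0.3]
grip_width: 0.068
```

Call:
{"op": "apply_moves", "data": {
  "targets": [
    [[0, 0, 0], [0, 0, 0]],
    [[0, 0, 0], [0, 0, 0]],
    [[0, 0, 0], [0, 0, 0]],
    [[0, 0, 0], [0, 0, 0]],
    [[0, 0, 0], [0, 0, 0]],
    [[0, 0, 0], [0, 0, 0]],
    [[0, 0, 0], [0, 0, 0]],
    [[0, 0, 0], [0, 0, 0]]
  ],
  "hand": 10
}}

```text
time_s: 27.2
tool_pos: [0.4246, 0.2845, -0.0237]
tool_rot: [-180.0, -0.0, 22.3]
force: [-1.9, 1.1, 2.5]
grip_width: 0.0357
```

Call:
{"op": "apply_moves", "data": {
  "targets": [
    [[0, 0, 2], [0, 0, 0]],
    [[0, 0, 8], [0, 0, 0]],
    [[0, 0, 20], [0, 0, 0]],
    [[0, 0, 38], [0, 0, 0]],
    [[0, 0, 52], [0, 0, 0]],
    [[0, 0, 60], [0, 0, 0]],
    [[0, 0, 62], [0, 0, 0]],
    [[0, 0, 62], [0, 0, 0]]
  ]
}}

```text
time_s: 28.0
tool_pos: [0.4249, 0.2838, 0.0383]
tool_rot: [180.0, -0.0, 22.3]
force: [0.5, 0.5, -3.4]
grip_width: 0.0356
```

Call:
{"op": "apply_moves", "data": {
  "targets": [
    [[6, -2, 0], [0, 0, -0.03]],
    [[26, -7, 0], [0, 0, -0.1]],
    [[60, -17, 0], [0, 0, -0.18]],
    [[100, -29, 0], [0, 0, -0.26]],
    [[138, -40, 0], [0, 0, -0.33]],
    [[168, -48, 0], [0, 0, -0.36]],
    [[182, -52, 0], [0, 0, -0.37]],
    [[185, -53, 0], [0, 0, -0.37]]
  ]
}}

```text
time_s: 28.8
tool_pos: [0.6115, 0.2287, 0.0363]
tool_rot: [179.9, 0.1, 0.9]
force: [-0.4, 0.4, -3.0]
grip_width: 0.0355
```

Call:
{"op": "apply_moves", "data": {
  "targets": [
    [[0, 0, -2], [0, 0, 0]],
    [[0, 0, -12], [0, 0, 0]],
    [[0, 0, -28], [0, 0, 0]],
    [[0, 0, -42], [0, 0, 0]],
    [[0, 0, -51], [0, 0, 0]],
    [[0, 0, -56], [0, 0, 0]],
    [[0, 0, -58], [0, 0, 0]],
    [[0, 0, -58], [0, 0, 0]]
  ]
}}

```text
time_s: 29.6
tool_pos: [0.6097, 0.2313, -0.0196]
tool_rot: [180.0, -0.0, 1.1]
force: [-0.1, -0.1, -1.6]
grip_width: 0.0355
```

Call:
{"op": "apply_moves", "data": {
  "targets": [
    [[0, 0, 0], [0, 0, 0]],
    [[0, 0, 0], [0, 0, 0]],
    [[0, 0, 0], [0, 0, 0]],
    [[0, 0, 0], [0, 0, 0]]
  ],
  "hand": 45
}}

```text
time_s: 30.0
tool_pos: [0.6101, 0.2312, -0.0196]
tool_rot: [-180.0, -0.0, 1.1]
force: [-0.6, -0.8, 0.1]
grip_width: 0.0448
```

Call:
{"op": "apply_moves", "data": {
  "targets": [
    [[0, 0, 5], [0, 0, 0]],
    [[0, 0, 25], [0, 0, 0]],
    [[-5, -2, 50], [0, 0, 0.05]],
    [[-25, -9, 60], [0, 0, 0.18]],
    [[-50, -18, 60], [0, 0, 0.32]],
    [[-75, -27, 60], [0, 0, 0.46]],
    [[-100, -36, 60], [0, 0, 0.6]],
    [[-125, -45, 60], [0, 0, 0.74]]
  ]
}}

```text
time_s: 30.8
tool_pos: [0.4839, 0.1859, 0.0404]
tool_rot: [180.0, -0.0, 43.9]
force: [0.3, 0.4, 0.3]
grip_width: 0.0448
```

Call:
{"op": "apply_moves", "data": {
  "targets": [
    [[-25, -9, 0], [0, 0, 0.14]],
    [[-48, -17, 0], [0, 0, 0.28]],
    [[-64, -23, 0], [0, 0, 0.42]],
    [[-72, -26, 0], [0, 0, 0.56]],
    [[-76, -27, 0], [0, 0, 0.69]],
    [[-76, -27, 0], [0, 0, 0.78]],
    [[-76, -27, 0], [0, 0, 0.812]],
    [[-76, -27, 0], [0, 0, 0.812]]
  ],
  "hand": 78
}}

```text
time_s: 31.6
tool_pos: [0.409, 0.1591, 0.0405]
tool_rot: [179.9, 0.0, 90.1]
force: [0.4, -0.3, -1.0]
grip_width: 0.0779
```

Run:
```python
from h import *
p=env.read_camera("scene"); o=env.get_obs();print(o["tool_pos"],o["tool_rot"],o["grip_width"],o["qpos"])
save(p,"s9.png",(310,120,510,270),3.2)
```

```text
[0.40892689 0.15913128 0.04043758] [1.79950489e+02 2.18613864e-02 9.00245681e+01] 0.0779225462018621 [ 32.81407849   4.81991478 -58.45497834 120.54403068   4.94746645
  56.99244084 -28.22305755]
```

View pics/s9.png

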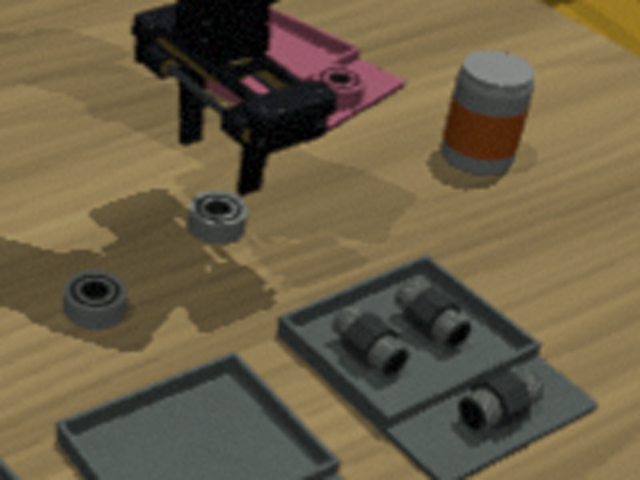

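Both nipples lie in their tray (crop (370,345) and (435,312)). The gripper is over the bearing at crop (217,217). Picking it up.

Call:
{"op": "apply_moves", "data": {
  "targets": [
    [[0, 0, -3], [0, 0, 0]],
    [[0, 0, -14], [0, 0, 0]],
    [[0, 0, -30], [0, 0, 0]],
    [[0, 0, -46], [0, 0, 0]],
    [[0, 0, -56], [0, 0, 0]],
    [[0, 0, -62], [0, 0, 0]],
    [[0, 0, -64], [0, 0, 0]],
    [[0, 0, -64], [0, 0, 0]]
  ]
}}

```text
time_s: 32.45
tool_pos: [0.4087, 0.1593, -0.0239]
tool_rot: [-180.0, -0.0, 90.1]
force: [0.5, 0.4, 0.5]
grip_width: 0.078
```

Call:
{"op": "apply_moves", "data": {
  "targets": [
    [[0, 0, 0], [0, 0, 0]],
    [[0, 0, 0], [0, 0, 0]],
    [[0, 0, 0], [0, 0, 0]],
    [[0, 0, 0], [0, 0, 0]],
    [[0, 0, 0], [0, 0, 0]],
    [[0, 0, 0], [0, 0, 0]],
    [[0, 0, 0], [0, 0, 0]],
    [[0, 0, 0], [0, 0, 0]]
  ],
  "hand": 30
}}

```text
time_s: 33.25
tool_pos: [0.4092, 0.159, -0.0236]
tool_rot: [180.0, 0.0, 90.0]
force: [0.8, -0.0, 4.6]
grip_width: 0.0514
```

Call:
{"op": "apply_moves", "data": {
  "targets": [
    [[0, 0, 2], [0, 0, 0]],
    [[0, 0, 8], [0, 0, 0]],
    [[0, 0, 20], [0, 0, 0]],
    [[0, 0, 38], [0, 0, 0]],
    [[0, 0, 52], [0, 0, 0]],
    [[0, 0, 60], [0, 0, 0]],
    [[0, 0, 62], [0, 0, 0]],
    [[0, 0, 62], [0, 0, 0]]
  ]
}}

```text
time_s: 34.05
tool_pos: [0.4086, 0.1588, 0.038]
tool_rot: [180.0, 0.0, 90.0]
force: [-0.2, -0.1, -2.0]
grip_width: 0.0515
```

Call:
{"op": "apply_moves", "data": {
  "targets": [
    [[7, -4, 0], [0, 0, 0]],
    [[30, -19, 0], [0, 0, 0]],
    [[68, -43, 0], [0, 0, 0]],
    [[109, -70, 0], [0, 0, 0]],
    [[150, -96, 0], [0, 0, 0]],
    [[188, -120, 0], [0, 0, 0]],
    [[212, -136, 0], [0, 0, 0]],
    [[219, -140, 0], [0, 0, 0]]
  ]
}}

```text
time_s: 34.85
tool_pos: [0.63, 0.0146, 0.0358]
tool_rot: [-179.9, 0.0, 89.7]
force: [-0.0, -0.0, -1.7]
grip_width: 0.0514
```

Call:
{"op": "apply_moves", "data": {
  "targets": [
    [[0, 0, -2], [0, 0, 0]],
    [[0, 0, -12], [0, 0, 0]],
    [[0, 0, -28], [0, 0, 0]],
    [[0, 0, -42], [0, 0, 0]],
    [[0, 0, -51], [0, 0, 0]],
    [[0, 0, -56], [0, 0, 0]],
    [[0, 0, -58], [0, 0, 0]],
    [[0, 0, -58], [0, 0, 0]]
  ]
}}

```text
time_s: 35.65
tool_pos: [0.6276, 0.0193, -0.0196]
tool_rot: [-180.0, 0.0, 90.1]
force: [-0.2, 0.2, 0.2]
grip_width: 0.0508
```

Call:
{"op": "apply_moves", "data": {
  "targets": [
    [[0, 0, 0], [0, 0, 0]],
    [[0, 0, 0], [0, 0, 0]],
    [[0, 0, 0], [0, 0, 0]],
    [[0, 0, 0], [0, 0, 0]]
  ],
  "hand": 64
}}

```text
time_s: 36.05
tool_pos: [0.628, 0.019, -0.0198]
tool_rot: [180.0, 0.0, 90.1]
force: [-0.1, 0.1, -0.3]
grip_width: 0.0632
```

Call:
{"op": "apply_moves", "data": {
  "targets": [
    [[0, 0, 5], [0, 0, 0]],
    [[0, 0, 25], [0, 0, 0]],
    [[-5, 0, 50], [0, 0, 0]],
    [[-32, -2, 60], [0, 0, 0]],
    [[-75, -5, 60], [0, 0, 0]],
    [[-120, -9, 60], [0, 0, 0]],
    [[-158, -12, 60], [0, 0, 0]],
    [[-175, -13, 60], [0, 0, 0]]
  ]
}}

```text
time_s: 36.85
tool_pos: [0.449, 0.0054, 0.0394]
tool_rot: [-179.8, 0.2, 90.0]
force: [0.4, 0.1, 0.0]
grip_width: 0.0639
```

Call:
{"op": "apply_moves", "data": {
  "targets": [
    [[0, 0, 0], [0, 0, 0]],
    [[0, 0, 0], [0, 0, 0]],
    [[0, 0, 0], [0, 0, 0]],
    [[0, 0, 0], [0, 0, 0]]
  ],
  "hand": 78
}}

```text
time_s: 37.25
tool_pos: [0.454, 0.0067, 0.0404]
tool_rot: [179.9, -0.1, 90.1]
force: [0.8, 0.3, 0.3]
grip_width: 0.077
```

Run:
```python
from h import *
p=env.read_camera("scene"); o=env.get_obs();print(o["tool_pos"],o["tool_rot"],o["grip_width"],o["qpos"])
save(p,"s10.png",(280,140,440,300),3.7)
```

```text
[0.45365862 0.00671829 0.04019815] [ 1.79973064e+02 -8.52914670e-02  9.00900769e+01] 0.07773306653221305 [ 49.02859463   7.16880966 -54.96036346 118.76017915   6.8789319
  57.2626796   -9.35920388]
```

View pics/s10.png

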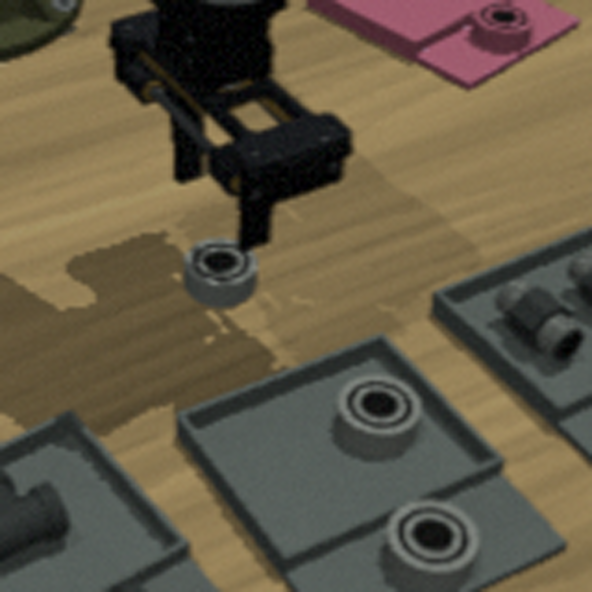

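The first bearing lies flat in the grey tray at crop (380,415). The gripper is over the second at crop (220,272).

Call:
{"op": "apply_moves", "data": {
  "targets": [
    [[0, 0, -3], [0, 0, 0]],
    [[0, 0, -14], [0, 0, 0]],
    [[0, 0, -30], [0, 0, 0]],
    [[0, 0, -46], [0, 0, 0]],
    [[0, 0, -56], [0, 0, 0]],
    [[0, 0, -62], [0, 0, 0]],
    [[0, 0, -64], [0, 0, 0]],
    [[0, 0, -64], [0, 0, 0]]
  ]
}}

```text
time_s: 38.1
tool_pos: [0.4528, 0.0063, -0.0239]
tool_rot: [180.0, -0.0, 90.1]
force: [-0.1, -0.0, 0.5]
grip_width: 0.0781
```

Call:
{"op": "apply_moves", "data": {
  "targets": [
    [[0, 0, 0], [0, 0, 0]],
    [[0, 0, 0], [0, 0, 0]],
    [[0, 0, 0], [0, 0, 0]],
    [[0, 0, 0], [0, 0, 0]],
    [[0, 0, 0], [0, 0, 0]],
    [[0, 0, 0], [0, 0, 0]],
    [[0, 0, 0], [0, 0, 0]],
    [[0, 0, 0], [0, 0, 0]]
  ],
  "hand": 30
}}

```text
time_s: 38.9
tool_pos: [0.4533, 0.006, -0.0236]
tool_rot: [179.9, 0.0, 90.1]
force: [2.0, -0.6, 3.5]
grip_width: 0.0512
```

Call:
{"op": "apply_moves", "data": {
  "targets": [
    [[0, 0, 2], [0, 0, 0]],
    [[0, 0, 8], [0, 0, 0]],
    [[0, 0, 20], [0, 0, 0]],
    [[0, 0, 38], [0, 0, 0]],
    [[0, 0, 52], [0, 0, 0]],
    [[0, 0, 60], [0, 0, 0]],
    [[0, 0, 62], [0, 0, 0]],
    [[0, 0, 62], [0, 0, 0]]
  ]
}}

```text
time_s: 39.7
tool_pos: [0.4527, 0.0058, 0.0382]
tool_rot: [180.0, 0.0, 90.0]
force: [0.6, -0.6, -1.8]
grip_width: 0.0511
```

Held. Placing it at (628, −53).

Call:
{"op": "apply_moves", "data": {
  "targets": [
    [[6, -2, 0], [0, 0, 0]],
    [[24, -8, 0], [0, 0, 0]],
    [[55, -19, 0], [0, 0, 0]],
    [[92, -31, 0], [0, 0, 0]],
    [[128, -43, 0], [0, 0, 0]],
    [[156, -53, 0], [0, 0, 0]],
    [[171, -58, 0], [0, 0, 0]],
    [[175, -59, 0], [0, 0, 0]]
  ]
}}

```text
time_s: 40.5
tool_pos: [0.6289, -0.0539, 0.0362]
tool_rot: [-179.9, -0.1, 89.9]
force: [0.4, -0.2, -1.4]
grip_width: 0.0514
```

Call:
{"op": "apply_moves", "data": {
  "targets": [
    [[0, 0, -2], [0, 0, 0]],
    [[0, 0, -12], [0, 0, 0]],
    [[0, 0, -28], [0, 0, 0]],
    [[0, 0, -42], [0, 0, 0]],
    [[0, 0, -51], [0, 0, 0]],
    [[0, 0, -56], [0, 0, 0]],
    [[0, 0, -58], [0, 0, 0]],
    [[0, 0, -58], [0, 0, 0]]
  ]
}}

```text
time_s: 41.3
tool_pos: [0.6276, -0.0528, -0.0196]
tool_rot: [-180.0, 0.0, 90.1]
force: [-1.6, 0.1, 1.0]
grip_width: 0.0514
```

Call:
{"op": "apply_moves", "data": {
  "targets": [
    [[0, 0, 0], [0, 0, 0]],
    [[0, 0, 0], [0, 0, 0]],
    [[0, 0, 0], [0, 0, 0]],
    [[0, 0, 0], [0, 0, 0]]
  ],
  "hand": 64
}}

```text
time_s: 41.7
tool_pos: [0.628, -0.053, -0.0198]
tool_rot: [180.0, 0.0, 90.1]
force: [-0.7, 0.4, 0.1]
grip_width: 0.0635
```

Call:
{"op": "apply_moves", "data": {
  "targets": [
    [[0, 0, 5], [0, 0, 0]],
    [[0, 0, 25], [0, 0, 0]],
    [[-5, 0, 50], [0, 0, 0]],
    [[-32, 0, 80], [0, 0, 0]],
    [[-75, 0, 110], [0, 0, 0]],
    [[-115, 0, 130], [0, 0, 0]],
    [[-135, 0, 140], [0, 0, 0]],
    [[-140, 0, 140], [0, 0, 0]]
  ]
}}

```text
time_s: 42.5
tool_pos: [0.487, -0.0536, 0.1217]
tool_rot: [179.9, 0.3, 90.0]
force: [0.2, -0.2, 0.1]
grip_width: 0.0645
```

Run:
```python
from h import *
p=env.read_camera("scene"); o=env.get_obs();print(o["tool_pos"],o["time_s"])
save(p,"s11.png",(120,120,520,370),2)
for t,z in(("bearing_1",.0145),("nipple_1",.022),("tee",.021),("grease_can",.05),("carton",.055)):
    for d in env.regions_of(p,t):
        v,u=np.nonzero(d["region"]);print(t,round(d["conf"],2),world(p,(u.mean(),v.mean()),z)[0].round(3))
```

```text
[ 0.48705371 -0.0537334   0.12094138] 42.55
bearing_1 0.92 [0.629 0.023 0.014]
bearing_1 0.63 [ 0.629 -0.049  0.014]
nipple_1 0.87 [0.615 0.166 0.022]
nipple_1 0.67 [0.613 0.23  0.022]
tee 0.75 [ 0.599 -0.224  0.021]
tee 0.15 [0.616 0.166 0.021]
grease_can 0.88 [0.44  0.452 0.05 ]
carton 0.98 [ 0.614 -0.473  0.055]
```

View pics/s11.png

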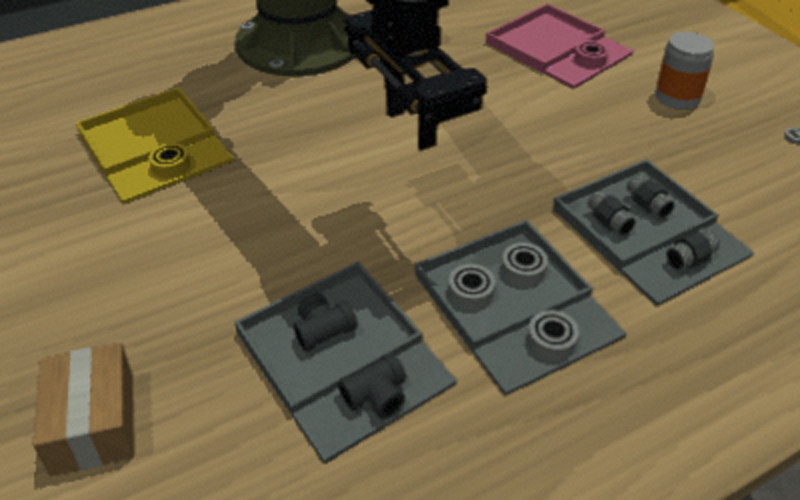

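The picture shows every part flat in its own tray: the tee at (325,320), the bearings at (471,283) and (524,261), and the nipples at (613,213) and (651,195). The can and carton have not moved, and the arm is clear.

```bash
python3 -c "
from cell import env
print(env.sign_off())"
```

```text
the job is handed in; nothing more can be done
None
```

All five parts are in the trays with their matching samples, and I handed the job in at about 43 s of the allowed 120 s. No verdict was reported.

**Last checks:** The final picture shows the tee, both bearings and both nipples lying on their tray floors with the bearings flat. Their measured positions are all well inside the walls. The grease can and carton measured within 2 mm of where they started, and the gripper was open and clear.

**What disagreed:** The fingertips sit 26 mm higher than the reported tool position. I confirmed this by touching bare counter, where contact came at a reading of −26 mm with about 20 N.
- **Nipple slips:** Two early grasps on the first nipple slipped off its upper faces without moving it. A lower grasp then held.
- **Tee grip:** The tee was gripped before I found the offset, so only by its top few millimetres, but it held and was set down flat.

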